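# Dispense rollers from a gravity hopper into a dipper cup and put them on the scale

## Robot

A 7-joint arm with a two-finger parallel gripper is mounted at the origin on the work surface. World frame = base frame: x ahead of the robot, y to its left, z up, the work surface at z = 0. Lengths are in m, angles in rad, forces in N, time in s.
With the tool pointing down it reaches from about 0.4 to 0.85 m from the base axis. Payload 10.4 kg.
Tool frame: the origin (TCP) lies on the centre line of the jaws, within the pads' length; the fingertips stand r.finger_overhang ahead of it and the grasp point (between the pads) lies 5 mm behind it (r.finger_overhang is the distance from the TCP to the fingertips, in m); z points along the fingers, y is the line along which they close (so a half turn about z gives the same grasp; the last joint's range is limited). The gripper opens to 87 mm and grips with 3 to 60 N. Pads are 19 mm wide; open, the fingers measure 117 mm over their backs; the gripper's body (75 mm by 190 mm) begins 51 mm behind the grasp point.
Start: joints at [-1.128, 0.332, -0.065, 1.46, 0.022, 1.35, -0.088], TCP at [0.281, 0.558, 0.237] pointing down, gripper open.
Joint ranges: [-2.6, 2.6], [-0.5, 2.12], [-1.47, 1.34], [0.16, 2.42], [-1.27, 4.41], [0.06, 2.06], [-2.6, 2.6]. Speed limits (rad/s): [2.22, 2.22, 2.79, 2.79, 3.14, 3.14, 3.14].

## Interface

Orientations are given as a unit quaternion [x, y, z, w].
In Python, from bench import read_state, viewer, r gives the robot as it stands.
- The arm moves only by the tool carry_out, never from a script. Its argument "moves" is a list of rows, each a list of 6 numbers: the shift along the tool's x, y, z in units of 40 mm (1.0 is 40 mm), then the turn, a rotation vector about the tool's x, y, z in units of 8 degrees (1.0 is 8 degrees). A call has 1 to 20 rows; each row shifts and turns the commanded pose from where the row before left it, along the tool's axes as they then stand; what a row does not reach is not made up. A row lasts 1/8 s, in which the tool goes at most 62.5 mm and 10.7 degrees, less where a joint would pass 70% of its speed; a pose out of reach is approached as far as the arm can. A call is refused whole if a number of a shift passes 1 or a number of a turn 1, either way. A call with a gripper value outside its range is refused whole. "fingers" is the finger opening in mm, from 0 to 87, set as the call begins (left out, the last holds). The fingers move at their own pace and stop on an object; "force" is the grip in N (left out, the last holds). Time passes only in rows, so rows that do not move let the fingers close. It gives the time, the measured TCP pose, the force, the opening and the grip force at its end, in the units of the state.
- read_state(): the state, without advancing time (a new reading comes with each control period).
- viewer.camera(name): name is "scene" or "side" or "wrist"; returns a dict with "pixels" (480x640x3 uint8, red, green, blue), "range_z" (480x640 float32, m along the optical axis (not along the pixel's ray), 0 where there is no reading), "fx", "fy", "cx", "cy" (pixels), "k1" (the pictures are not rectified: a ray, as slopes to the right and down, at radius r is drawn at 1 + k1 r^2 times it, then the intrinsics apply), "xyz" and "orientation" of the camera in the world. Camera axes: x right, y down, z forward; pixel columns grow to the right and rows downward; lengths in m; the calibration is good to about 2 mm. A picture is of the moment at which its call begins.
- r.close_job(): hands the job in; it is judged then, once.
The state is a dict: "time": time; "joint_positions": joint angles; "joint_vel": joint speeds; "joint_torque": joint torques, N m; "ee_pos": TCP position; "eef_rot": TCP orientation; "ft_force": force on the tool from outside, world axes, zero at the start; "torque": the same for the moment, N m; "width": finger opening in m; "grip_force": force on a finger pad.
Only numpy, scipy, OpenCV 4.12 (cv2) and the standard library are available. Lean on these libraries where they do the work, as an engineer would, in place of code of your own. Each camera call takes 0.05 s, during which the arm holds its last target. There are 200 camera calls.

## Task

Pick up the white long-handled dipper cup and, keeping it in the gripper, use its rim to slide the shutter under the clear hopper open so that all five steel rollers drop into the cup. Slide the shutter fully shut again while still holding the cup, then stand the filled cup upright on the scale's round pan, let go and move clear. Do not spill any roller, and leave the bottle, the jar and the computer mouse where they are.

Things in the scene. Friction and masses are not known exactly. Their poses are not given: they have to be found in the camera images.
- cup: White plastic open dipper cup, about 100 g, on the bench. Origin: centre of its underside, z up its axis. 65 mm tall, outer radius 29 mm at base, 33 mm at rim, wall 3.5, floor 4 mm. A level bar handle runs from the wall along the cup's -x, to 140 mm from the axis; bar 12 mm wide (y), 21 to 39 mm above the underside. It starts pointing roughly to the robot.
- cup_handle (a point): Good place to grip the handle of the cup: middle of the bar's section, 110 mm from the cup's axis along its -x, 30 mm above its underside.
- hopper: Fixed clear hopper on a white base plate (10 mm thick, 160 mm wide, x -90 to +100 mm), two columns behind (x = +78, y = +-62 mm, 18 mm square). Origin: on the bench straight under the outlet; x points away from the robot, the way the shutter opens. Open in front (-x) and below the shutter. Bin 92 mm square, top 266 mm above the bench. Stands left or right.
- hopper_outlet (a point): Centre of the hopper's square outlet (36 mm wide), at the height of the shutter's underside, 160 mm above the bench. Parts fall straight down from here.
- shutter (a joint): Travel in m of the steel shutter under the hopper: 0 = shut (front stop), 0.05 = fully open (rear stop). It opens along the hopper's +x, away from the robot, and stays where it is left. Friction about 1.5 N, no spring. The outlet is completely uncovered from about 0.043.
- shutter_mouth (a point): Centre of the mouth in the shutter's front part, moving with it, at its underside (160 mm up). Shut: 50 mm in front (hopper -x) of the outlet; open: at the outlet. Two lips, 84 mm wide, hang 20 mm down before and behind it, inner faces 39 mm from it along hopper x; none at the sides. The cup's rim fits up between them (6 mm play each way): push the rear lip to open, the front lip to shut.
- roller0_center (a point): Centre of one of the five equal dark steel rollers, 12 mm diameter, 16 mm long, 14 g, lying loose in the hopper on the shutter.
- roller1_center (a point): Centre of one of the five equal dark steel rollers, 12 mm diameter, 16 mm long, 14 g, lying loose in the hopper on the shutter.
- roller2_center (a point): Centre of one of the five equal dark steel rollers, 12 mm diameter, 16 mm long, 14 g, lying loose in the hopper on the shutter.
- roller3_center (a point): Centre of one of the five equal dark steel rollers, 12 mm diameter, 16 mm long, 14 g, lying loose in the hopper on the shutter.
- roller4_center (a point): Centre of one of the five equal dark steel rollers, 12 mm diameter, 16 mm long, 14 g, lying loose in the hopper on the shutter.
- scale: Fixed white bench scale, 190 x 170 mm and 42 mm tall, origin at its underside below the pan's centre; x points away from the robot side. Stands left or right, on the other side than the hopper.
- scale_pan (a point): Centre of the top of the scale's flat round steel pan, 130 mm diameter, 55 mm above the bench.
- bottle: Bystander: small white bottle, 38 mm diameter, 110 mm tall, origin at its underside.
- jar: Bystander: small white jar, 44 mm diameter, 55 mm tall, origin at its underside.
- mouse: Bystander: black computer mouse, 105 x 60 mm, 33 mm tall, origin at its underside.

How it is judged:
On the way, in this order (a step that is already met when the one before it is completed fails the run):
1. the cup, held in the gripper, pushes the shutter and it begins to open (contact force between the fingers and cup above 0.5 N and contact force between cup and hopper above 0.2 N and value of joint shutter above 0.003 m), for 0.03 s.
2. all five rollers are in the cup while the gripper holds it under the outlet and the shutter is open (z of roller0_center in the frame of cup between 0 and 0.062 m and horizontal distance between each of roller0_center, roller1_center, roller2_center, roller3_center, roller4_center and cup below 0.034 m and z of roller1_center in the frame of cup between 0 and 0.062 m and z of roller2_center in the frame of cup between 0 and 0.062 m and z of roller3_center in the frame of cup between 0 and 0.062 m and z of roller4_center in the frame of cup between 0 and 0.062 m and contact force between the fingers and cup above 0.5 N and value of joint shutter above 0.02 m and horizontal distance between cup and hopper_outlet below 0.045 m and height (world z) of cup above 0.03 m), for 0.1 s.
3. the shutter is shut again (within 6 mm) while the gripper still holds the cup with all rollers in it (z of roller0_center in the frame of cup between 0 and 0.062 m and horizontal distance between each of roller0_center, roller1_center, roller2_center, roller3_center, roller4_center and cup below 0.034 m and z of roller1_center in the frame of cup between 0 and 0.062 m and z of roller2_center in the frame of cup between 0 and 0.062 m and z of roller3_center in the frame of cup between 0 and 0.062 m and z of roller4_center in the frame of cup between 0 and 0.062 m and contact force between the fingers and cup above 0.5 N and value of joint shutter below 0.006 m), for 0.1 s.
At the end, for the whole second after the job is handed in: The cup stands upright (within 0.08 rad) and still on the scale's pan, its base wholly on the pan (axis within 36 mm of the pan's centre), with all five rollers inside it; the shutter is shut to within 6 mm; the gripper has let go (z of roller0_center in the frame of cup between 0 and 0.062 m and horizontal distance between each of roller0_center, roller1_center, roller2_center, roller3_center, roller4_center and cup below 0.034 m and z of roller1_center in the frame of cup between 0 and 0.062 m and z of roller2_center in the frame of cup between 0 and 0.062 m and z of roller3_center in the frame of cup between 0 and 0.062 m and z of roller4_center in the frame of cup between 0 and 0.062 m and value of joint shutter below 0.006 m and horizontal distance between cup and scale_pan below 0.036 m and z of cup in the frame of scale_pan between -0.004 and 0.004 m and angle between cup's own z axis and vertical below 0.08 rad and linear speed of cup below 0.02 m/s); the robot touches nothing.
It fails at once if the bottle is moved more than 30 mm (distance of bottle from where it was at the start of the episode above 0.03 m).
It fails at once if the jar is moved more than 30 mm (distance of jar from where it was at the start of the episode above 0.03 m).
It fails at once if the mouse is moved more than 30 mm (distance of mouse from where it was at the start of the episode above 0.03 m).
It also fails if it takes over 64 s, if anything falls off the work surface, if the arm or the gripper's body presses on something with over 40 N, if the wrist force passes 120 N, or if a joint passes its speed limit or range.

## Working session

There is one attempt and no reset: what is moved stays moved. The work goes in short steps, Python scripts to look and compute and a tool call to move; the robot and the scene stay as the last step left them, time stands still between calls to the robot, and variables do not carry over. Pictures are saved under pics/ and viewed, at most 11 in all, crops included, and the job is handed in when it is done.

Besides the shell and the picture viewer there is one more tool, called after ">>>" as name(argument=value, ...), one argument or row to a line, values as JSON. carry_out: Moves the arm, as the interface text tells. Its arguments: {"type":"object","properties":{"moves":{"type":"array","items":{"type":"array","items":{"type":"number"}}},"fingers":{"type":"number"},"force":{"type":"number"}},"required":["moves"]}

```bash
mkdir -p pics; cat > h.py <<'E'
import numpy as np, cv2
from scipy.spatial.transform import Rotation as R
from bench import read_state, viewer, r
def cam(n):
    c=viewer.camera(n); h,w=c['range_z'].shape
    u,v=np.meshgrid(np.arange(w),np.arange(h))
    K=np.array([[c['fx'],0,c['cx']],[0,c['fy'],c['cy']],[0,0,1.]])
    p=cv2.undistortPoints(np.stack([u,v],-1).reshape(-1,1,2).astype(np.float64),K,np.array([c['k1'],0,0,0,0.])).reshape(h,w,2)
    z=c['range_z']; P=np.dstack([p*z[...,None],z])
    W=P@R.from_quat(c['orientation']).as_matrix().T+np.array(c['xyz'])
    W[z==0]=np.nan
    return c,W
def save(n,f): c,W=cam(n); cv2.imwrite(f,c['pixels'][...,::-1]); return c,W
E
python3 - <<'E'
from h import *
for n in('scene','side'):
    c,W=save(n,f'pics/{n}0.png'); print(n,c['xyz'],c['orientation'],c['k1']); np.save(n+'.npy',W)
print(read_state(),r.finger_overhang)
a=[cv2.imread(f'pics/{n}0.png') for n in('scene','side')]
E
```

```text
scene [1.07981892 0.52226605 1.27001872] [ 0.31124224  0.90390886 -0.27500011 -0.10223495] -0.18265993741916978
side [-0.26021808 -0.88479149  0.79249593] [ 0.79013023 -0.34154719  0.20604382 -0.46538767] -0.1181952836779445
{'time': 0.1, 'joint_positions': array([-1.12757198,  0.33281019, -0.06469824,  1.46084121,  0.02160737,
        1.34992529, -0.08848289]), 'joint_vel': array([-0.00081545, -0.00109893,  0.00046169, -0.00198032, -0.00036754,
       -0.0024098 , -0.00017093]), 'joint_torque': array([ 2.69613411e-04, -6.24545574e+01,  2.39118777e-02, -3.90714490e+01,
       -6.14422071e-02,  3.65369988e-02,  2.48954069e-05]), 'ee_pos': array([0.28058197, 0.55810868, 0.23584025]), 'eef_rot': array([ 2.30794503e-01,  9.73002304e-01, -6.33617432e-04, -1.16139556e-04]), 'ft_force': array([0.04864762, 0.05411327, 0.58349071]), 'torque': array([ 0.02022813, -0.00428411, -0.05681022]), 'grip_force': 0.0, 'width': 0.0868668381882948} 0.014
```

View pics/scene0.png

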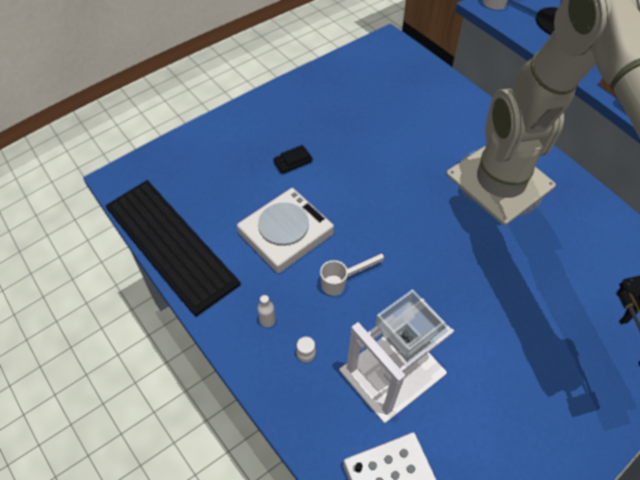

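View pics/side0.png

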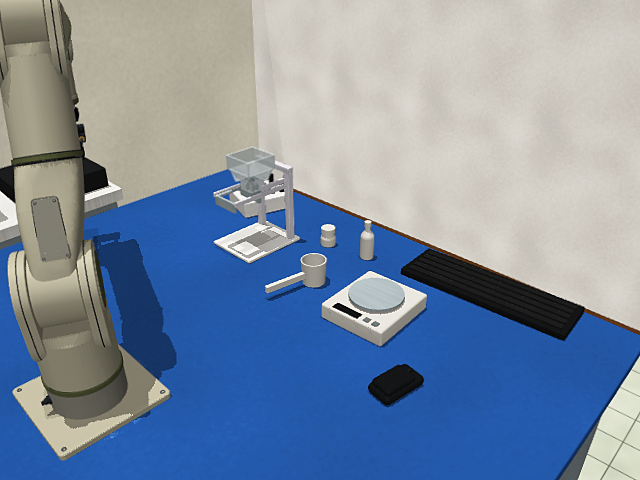

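The scene view shows the cup at (334,278) with its handle end at (382,259), the hopper around (400,350), the pan at (284,223), the bottle at (267,312), the jar at (306,349) and the mouse at (293,159). The side view shows the same layout.

```bash
cat > m.py <<'E'
from h import *
S=np.load('scene.npy');D=np.load('side.npy')
Q=np.concatenate([S.reshape(-1,3),D.reshape(-1,3)])
Q=Q[np.isfinite(Q).all(1)]
def box(A,lo,hi): return A[((A>lo)&(A<hi)).all(1)]
def px(u,v,A): print((u,v),A[v,u].round(3))
for p in [(334,278),(345,272),(382,259),(284,223),(267,312),(306,349),(293,159),(410,300),(409,336),(360,330),(395,375),(372,380),(440,372)]: px(*p,S)
for p in [(315,257),(268,290),(375,293),(290,170),(250,155),(247,185),(245,240),(235,205),(262,200)]: px(*p,D)
E
python3 m.py
```

```text
(334, 278) [ 0.582 -0.04   0.002]
(345, 272) [ 0.572 -0.013  0.056]
(382, 259) [0.465 0.005 0.034]
(284, 223) [ 0.602 -0.221  0.055]
(267, 312) [ 0.788 -0.03   0.077]
(306, 349) [0.768 0.09  0.057]
(293, 159) [ 0.444 -0.396  0.036]
(410, 300) [0.585 0.197 0.235]
(409, 336) [0.619 0.241 0.183]
(360, 330) [0.704 0.183 0.227]
(395, 375) [0.713 0.296 0.229]
(372, 380) [0.685 0.225 0.011]
(440, 372) [0.551 0.308 0.012]
(315, 257) [ 0.62  -0.011  0.054]
(268, 290) [ 0.46  -0.01   0.031]
(375, 293) [ 0.598 -0.225  0.056]
(290, 170) [0.704 0.165 0.218]
(250, 155) [0.662 0.28  0.242]
(247, 185) [0.606 0.23  0.185]
(245, 240) [0.607 0.258 0.006]
(235, 205) [0.532 0.19  0.164]
(262, 200) [0.702 0.288 0.089]
```

```bash
python3 - <<'E'
import cv2
a=cv2.imread('pics/scene0.png')[250:430,310:470];b=cv2.imread('pics/side0.png')[130:310,200:360]
import numpy as np
cv2.imwrite('pics/c1.png',np.hstack([cv2.resize(a,(400,450),interpolation=2),cv2.resize(b,(400,450),interpolation=2)]))
E
```

```text
(no output)
```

View pics/c1.png

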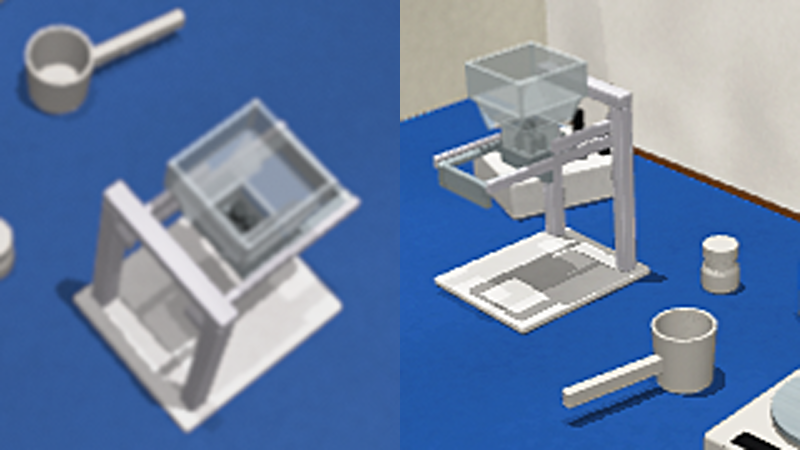

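```bash
cat > m.py <<'E'
from h import *
S=np.load('scene.npy');D=np.load('side.npy')
def box(A,lo,hi):
    A=A.reshape(-1,3); return A[((A>lo)&(A<hi)).all(1)]
def circ(A):
    s=np.linalg.lstsq(np.c_[2*A[:,:2],np.ones(len(A))],(A[:,:2]**2).sum(1),rcond=None)[0]
    return s[:2].round(4),np.sqrt(s[2]+s[0]**2+s[1]**2).round(4),len(A)
def rect(A):
    (c,wh,a)=cv2.minAreaRect(A[:,:2].astype(np.float32)); return np.round(c,4),np.round(wh,4),a,len(A)
for n,A in(('scene',S),('side',D)):
    print(n)
    print('rim',circ(box(A,(.5,-.1,.060),(.68,.06,.072))), 'wall',circ(box(A,(.55,-.1,.045),(.68,.06,.058))))
    h=box(A,(.43,-.06,.033),(.545,.06,.045)); print('handle',h.mean(0).round(4),len(h),cv2.fitLine(h[:,:2].astype(np.float32),2,0,.01,.01).ravel().round(3),rect(h))
    print('pan',circ(box(A,(.5,-.35,.051),(.72,-.12,.060))), rect(box(A,(.5,-.35,.051),(.72,-.12,.060))))
    print('base',rect(box(A,(.45,.1,.006),(.8,.4,.015))))
    print('bin',rect(box(A,(.5,.1,.255),(.8,.4,.275))))
    c=box(A,(.66,.1,.03),(.8,.4,.15)); print('col',rect(c))
    for lo,hi in((.13,.15),(.15,.165)): print('lip',lo,rect(box(A,(.45,.1,lo),(.64,.4,hi))))
    print('jar',box(A,(.72,.05,.05),(.82,.13,.06)).mean(0),'bottle',box(A,(.72,-.08,.08),(.85,.02,.12)).mean(0))
E
python3 m.py
```

```text
scene
rim (array([ 0.5977, -0.0257]), np.float64(0.031), 145) wall (array([ 0.5974, -0.0251]), np.float64(0.0303), 125)
handle [ 0.5024 -0.0078  0.0391] 171 [ 0.982 -0.191  0.502 -0.008] (array([ 0.5023, -0.0089]), array([0.0166, 0.0865]), 79.00106048583984, 171)
pan (array([ 0.6028, -0.2238]), np.float64(0.0468), 1550) (array([ 0.5896, -0.2264]), array([0.1464, 0.1558]), 86.65303039550781, 1550)
base (array([0.6252, 0.2488]), array([0.2977, 0.349 ]), 89.86358642578125, 3318)
bin (array([0.6269, 0.2369]), array([0.0937, 0.0949]), 89.53299713134766, 680)
col (array([0.744 , 0.2832]), array([0.2421, 0.0971]), 84.32926177978516, 1292)
lip 0.13 (array([0.5369, 0.2637]), array([0.0024, 0.    ]), -174.68289184570312, 2)
lip 0.15 (array([0.5848, 0.2606]), array([0.0521, 0.1091]), 89.35517120361328, 90)
jar [0.762679   0.08047796 0.05566523] bottle [ 0.78390809 -0.04308919  0.09877136]
side
rim (array([ 0.5958, -0.0278]), np.float64(0.0313), 119) wall (array([ 0.596 , -0.0273]), np.float64(0.0303), 206)
handle [ 0.4994 -0.0114  0.0368] 149 [ 0.987 -0.159  0.499 -0.011] (array([ 0.5014, -0.0114]), array([0.0188, 0.0879]), 82.29421997070312, 149)
pan (array([ 0.601 , -0.2263]), np.float64(0.0467), 1444) (array([ 0.6028, -0.2253]), array([0.1326, 0.1287]), 13.331616401672363, 1444)
base (array([0.6656, 0.2751]), array([0.2471, 0.266 ]), 89.30915832519531, 1735)
bin (array([0.6266, 0.2354]), array([0.0975, 0.1   ]), 0.33969250321388245, 354)
col (array([0.7324, 0.2467]), array([0.2803, 0.1026]), 80.85594940185547, 624)
lip 0.13 (array([0.575 , 0.2333]), array([0.0917, 0.0839]), 0.2763218879699707, 115)
lip 0.15 (array([0.5814, 0.234 ]), array([0.1094, 0.1018]), 3.7309458255767822, 302)
jar [0.75890779 0.07717159 0.05363731] bottle [ 0.77751113 -0.04893154  0.09739005]
```

```bash
cat >> h.py <<'E'
from scipy.linalg import logm, expm
def ori(yaw,tilt):  # tool z = forward*sin(tilt) - up*cos(tilt); tool y = left; yaw,tilt deg
    f=np.array([np.cos(np.radians(yaw)),np.sin(np.radians(yaw)),0]);u=np.array([0,0,1.]);t=np.radians(tilt)
    z=f*np.sin(t)-u*np.cos(t); y=np.cross(u,f); return np.c_[np.cross(y,z),y,z]
def H(p,M): T=np.eye(4);T[:3,:3]=M;T[:3,3]=p;return T
def tcp(grasp,yaw,tilt): M=ori(yaw,tilt); return H(np.array(grasp)+.005*M[:,2],M)
def step(T0,T1,sc=0.8,N=None):
    D=np.linalg.inv(T0)@T1
    def one(N):
        S=np.real(expm(np.real(logm(D))/N)); return np.r_[S[:3,3]/.04,np.degrees(R.from_matrix(S[:3,:3]).as_rotvec())/8]
    if N is None:
        N=1
        while np.abs(one(N)).max()>sc: N+=1
    print(N,'x',one(N).round(2).tolist())
def now():
    s=read_state(); return H(s['ee_pos'],R.from_quat(s['eef_rot']).as_matrix())
E
python3 - <<'E'
from h import *
for n in('scene','side'):
    A=np.load(n+'.npy').reshape(-1,3)
    for y0,y1 in((.17,.2),(.2,.27),(.27,.3)):
        B=A[((A>(.48,y0,.13))&(A<(.585,y1,.24))).all(1)]
        print(n,y0,len(B),B.min(0).round(3) if len(B) else'',B.max(0).round(3) if len(B) else '')
        print(B[np.argsort(B[:,0])[:5]].round(3).tolist())
a=tcp((.4885,-.0074,.15),-10,0);b=tcp((.4885,-.0074,.15),-10,20);c=tcp((.4885,-.0074,.03),-10,20)
step(now(),a,.9);step(a,b,.8);step(b,c,.8)
E
```

```text
scene 0.17 8 [0.534 0.192 0.173] [0.585 0.2   0.237]
[[0.534, 0.192, 0.173], [0.535, 0.195, 0.175], [0.583, 0.2, 0.236], [0.583, 0.197, 0.237], [0.583, 0.199, 0.228]]
scene 0.2 95 [0.53  0.2   0.141] [0.585 0.27  0.24 ]
[[0.53, 0.264, 0.164], [0.532, 0.203, 0.165], [0.532, 0.262, 0.166], [0.533, 0.268, 0.169], [0.533, 0.269, 0.166]]
scene 0.27 202 [0.532 0.27  0.16 ] [0.585 0.288 0.239]
[[0.532, 0.271, 0.167], [0.532, 0.274, 0.168], [0.533, 0.277, 0.169], [0.533, 0.283, 0.169], [0.533, 0.275, 0.166]]
side 0.17 128 [0.529 0.182 0.139] [0.584 0.2   0.238]
[[0.529, 0.2, 0.154], [0.53, 0.186, 0.172], [0.53, 0.2, 0.167], [0.53, 0.196, 0.163], [0.53, 0.189, 0.154]]
side 0.2 267 [0.529 0.201 0.137] [0.585 0.27  0.24 ]
[[0.529, 0.251, 0.154], [0.529, 0.239, 0.146], [0.529, 0.269, 0.151], [0.53, 0.261, 0.157], [0.53, 0.205, 0.16]]
side 0.27 115 [0.531 0.27  0.141] [0.585 0.287 0.239]
[[0.531, 0.272, 0.147], [0.531, 0.282, 0.173], [0.531, 0.272, 0.153], [0.532, 0.283, 0.169], [0.532, 0.28, 0.161]]
14 x [-0.68, -0.84, 0.16, -0.0, -0.0, -0.15]
4 x [-0.01, 0.0, -0.0, 0.0, -0.62, 0.0]
4 x [0.26, 0.0, 0.7, 0.0, 0.0, 0.0]
```

>>> carry_out(
  moves=[
    [-0.68,-0.84,0.16,0,0,-0.15],
    [-0.68,-0.84,0.16,0,0,-0.15],
    [-0.68,-0.84,0.16,0,0,-0.15],
    [-0.68,-0.84,0.16,0,0,-0.15],
    [-0.68,-0.84,0.16,0,0,-0.15],
    [-0.68,-0.84,0.16,0,0,-0.15],
    [-0.68,-0.84,0.16,0,0,-0.15],
    [-0.68,-0.84,0.16,0,0,-0.15],
    [-0.68,-0.84,0.16,0,0,-0.15],
    [-0.68,-0.84,0.16,0,0,-0.15],
    [-0.68,-0.84,0.16,0,0,-0.15],
    [-0.68,-0.84,0.16,0,0,-0.15],
    [-0.68,-0.84,0.16,0,0,-0.15],
    [-0.68,-0.84,0.16,0,0,-0.15],
    [0,0,0,0,-0.78,0],
    [0,0,0,0,-0.78,0],
    [0,0,0,0,-0.78,0],
    [0,0,0,0,-0.78,0],
    [0,0,0,0,0,0],
    [0,0,0,0,0,0],
  ],
  fingers=50,
  force=50,
)

```text
time: 2.6
ee_pos: [0.4884, -0.008, 0.1473]
eef_rot: [0.084, 0.973, -0.018, 0.215]
ft_force: [0.4, 0.5, 0.7]
width: 0.0501
grip_force: 0.0
```

```bash
python3 - <<'E'
from h import *
s=read_state();print(s['ee_pos'],s['joint_positions'].round(2))
b=tcp((.4885,-.0074,.075),-10,25);c=tcp((.4885,-.0074,.03),-10,25)
print((now()-tcp((.4885,-.0074,.15),-10,25)).round(3))
step(now(),b,.8);step(b,c,.8)
c,W=save('wrist','pics/w1.png')
B=W.reshape(-1,3);B=B[((B>(.44,-.06,.033))&(B<(.54,.04,.045))).all(1)]
print(len(B),B.mean(0).round(4),cv2.fitLine(B[:,:2].astype(np.float32),2,0,.01,.01).ravel().round(3), cv2.minAreaRect(B[:,:2].astype(np.float32)))
E
```

```text
[ 0.488364   -0.00795151  0.14733884] [-0.52 -0.21  0.32  2.29  0.35  0.67  0.96]
[[-0.001 -0.002 -0.002 -0.002]
 [-0.001  0.     0.001 -0.   ]
 [ 0.002  0.    -0.001  0.002]
 [ 0.     0.     0.     0.   ]]
3 x [0.25, 0.0, 0.59, 0.0, -0.0, 0.0]
2 x [0.24, 0.0, 0.51, -0.0, -0.0, 0.0]
2497 [ 0.4945 -0.006   0.0382] [ 0.984 -0.176  0.494 -0.006] ((0.49990665912628174, -0.006868807598948479), (0.012010320089757442, 0.0830254852771759), 79.75145721435547)
```

View pics/w1.png

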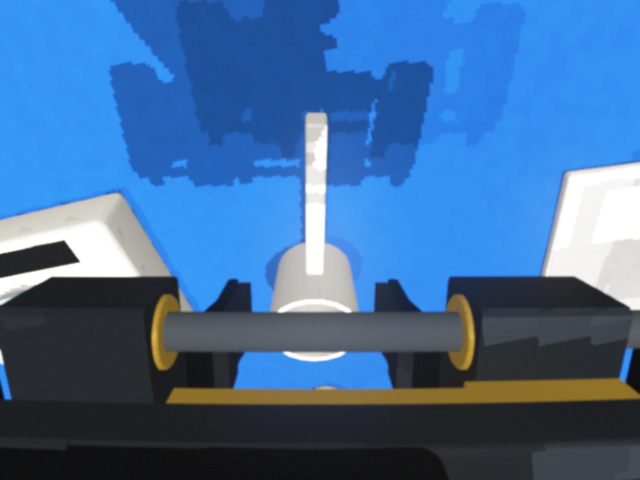

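The wrist view shows the handle bar running from (316,115) to (316,270), centred between the fingers.

>>> carry_out(
  moves=[
    [0.25,0.01,0.59,0,0,0],
    [0.25,0.01,0.59,0,0,0],
    [0.25,0.01,0.59,0,0,0],
    [0.24,0,0.51,0,0,0],
    [0.24,0,0.51,0,0,0],
    [0,0,0,0,0,0],
  ],
)

```text
time: 3.4
ee_pos: [0.4902, -0.0078, 0.0236]
eef_rot: [0.084, 0.973, -0.02, 0.214]
ft_force: [0.1, -0.3, 0.1]
width: 0.0501
grip_force: 0.0
```

```bash
python3 - <<'E'
from h import *
print(read_state()['joint_positions'].round(2));step(now(),tcp((.4885,-.006,.03),-10,25),N=1)
E
```

```text
[-0.51  0.06  0.34  2.38  0.42  0.31  0.85]
1 x [-0.02, 0.04, -0.04, -0.01, -0.03, 0.02]
```

>>> carry_out(
  moves=[
    [0,0.04,0,0,0,0],
    [0,0,0,0,0,0],
    [0,0,0,0,0,0],
    [0,0,0,0,0,0],
    [0,0,0,0,0,0],
    [-0.12,0,-0.26,0,0,0],
    [-0.24,0,-0.51,0,0,0],
    [0,0,0,0,0,0],
  ],
  fingers=0,
  force=50,
)

```text
time: 4.4
ee_pos: [0.4921, -0.0052, 0.0609]
eef_rot: [0.084, 0.972, -0.018, 0.217]
ft_force: [0.1, -0.2, -1.1]
width: 0.0113
grip_force: 49.9
```

```bash
cat >> h.py <<'E'
def cupfit():  # cup pose from scene+side: axis xy at rim, rim z
    for n in('scene','side'):
        c,W=cam(n); T=now(); M=T[:3,:3]; f=np.cross(M[:,1],[0,0,1]); g=T[:3,3]+.11*f
        B=W.reshape(-1,3); B=B[np.isfinite(B).all(1)]; B=B[(np.hypot(*(B[:,:2]-g[:2]).T)<.05)]
        B=B[(B[:,2]>g[2]-.04)&(B[:,2]<g[2]+.06)]
        zt=np.percentile(B[:,2],98); K=B[B[:,2]>zt-.006]
        s=np.linalg.lstsq(np.c_[2*K[:,:2],np.ones(len(K))],(K[:,:2]**2).sum(1),rcond=None)[0]
        pl=np.linalg.lstsq(np.c_[K[:,:2]-s[:2],np.ones(len(K))],K[:,2],rcond=None)[0]
        d=s[:2]-T[:2,3]
        print(n,'axis',s[:2].round(4),'r',np.sqrt(s[2]+s[:2]@s[:2]).round(4),'zrim',pl[2].round(4),zt.round(4),'slope',pl[:2].round(3),'dist',np.hypot(*d).round(4),'yaw',np.degrees(np.arctan2(d[1],d[0])).round(2),'toolyaw',np.degrees(np.arctan2(f[1],f[0])).round(2),'tcpz',T[2,3].round(4))
E
python3 - <<'E'
from h import *
cupfit(); save('side','pics/s2.png')
E
```

```text
scene axis [ 0.5988 -0.0245] r 0.0309 zrim 0.1008 0.1033 slope [-0.012 -0.001] dist 0.109 yaw -10.11 toolyaw -9.89 tcpz 0.0599
side axis [ 0.5966 -0.0263] r 0.0311 zrim 0.0968 0.0994 slope [-0.007 -0.012] dist 0.1078 yaw -11.13 toolyaw -9.89 tcpz 0.0591
```

View pics/s2.png

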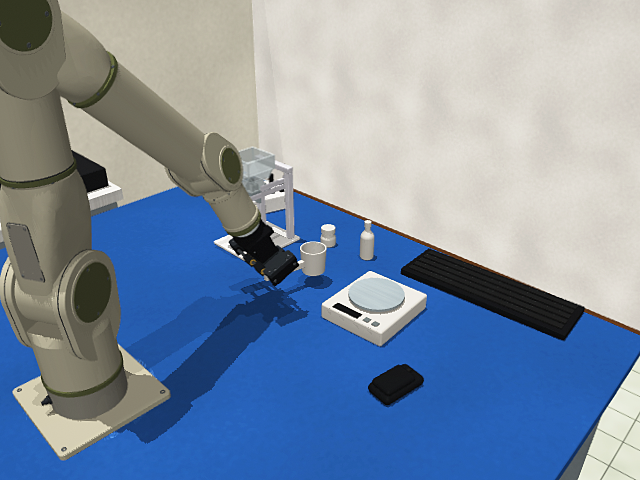

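The side view shows the cup level in the gripper at (313,258), clear of the bench.

```bash
python3 - <<'E'
from h import *
M=ori(.5,25)
step(now(),H((.468,.2360,.082),M),N=14)
E
```

```text
14 x [0.05, 0.43, -0.07, -0.04, -0.0, -0.08]
```

>>> carry_out(
  moves=[
    [0.05,0.43,-0.07,-0.04,0,-0.08],
    [0.05,0.43,-0.07,-0.04,0,-0.08],
    [0.05,0.43,-0.07,-0.04,0,-0.08],
    [0.05,0.43,-0.07,-0.04,0,-0.08],
    [0.05,0.43,-0.07,-0.04,0,-0.08],
    [0.05,0.43,-0.07,-0.04,0,-0.08],
    [0.05,0.43,-0.07,-0.04,0,-0.08],
    [0.05,0.43,-0.07,-0.04,0,-0.08],
    [0.05,0.43,-0.07,-0.04,0,-0.08],
    [0.05,0.43,-0.07,-0.04,0,-0.08],
    [0.05,0.43,-0.07,-0.04,0,-0.08],
    [0.05,0.43,-0.07,-0.04,0,-0.08],
    [0.05,0.43,-0.07,-0.04,0,-0.08],
    [0.05,0.43,-0.07,-0.04,0,-0.08],
    [0,0,0,0,0,0],
    [0,0,0,0,0,0],
  ],
)

```text
time: 6.55
ee_pos: [0.4712, 0.2371, 0.083]
eef_rot: [-0.0, 0.976, 0.002, 0.216]
ft_force: [0.5, -0.6, -1.9]
width: 0.0116
grip_force: 49.9
```

```bash
python3 - <<'E'
from h import *
M=ori(.5,25)
step(now(),H((.468,.2360,.082),M),N=1); cupfit()
c,W=save('side','pics/s3.png'); print(read_state()['joint_positions'].round(2), read_state()['ee_pos'])
a=cv2.imread('pics/s3.png')[130:280,190:350]; cv2.imwrite('pics/s3c.png',cv2.resize(a,None,fx=4,fy=4,interpolation=2))
E
```

```text
1 x [0.08, -0.03, -0.01, 0.01, -0.0, -0.06]
scene axis [0.6305 0.0375] r 0.2336 zrim 0.0609 0.0657 slope [0.611 0.145] dist 0.2552 yaw -51.39 toolyaw 0.07 tcpz 0.0831
side axis [0.5797 0.2367] r 0.0465 zrim 0.141 0.1404 slope [0.011 0.019] dist 0.1084 yaw -0.1 toolyaw 0.06 tcpz 0.0831
[-0.78  0.06  0.05  2.21  0.52  0.59  0.45] [0.47134198 0.23696789 0.08317658]
```

View pics/s3c.png

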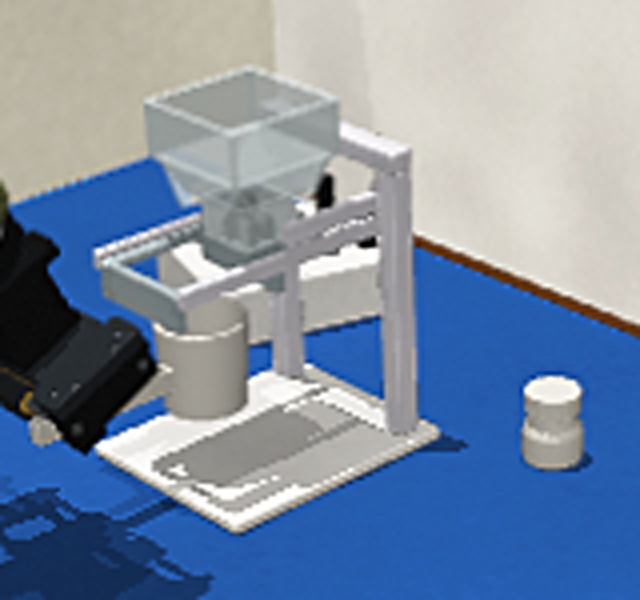

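The crop shows the cup rim (200,325) below the mouth, between the front lip (145,290) and the rear lip (265,285).

>>> carry_out(
  moves=[
    [0.08,-0.03,0,0,0,-0.03],
    [-0.1,0,-0.22,0,0,0],
    [-0.1,0,-0.22,0,0,0],
    [-0.1,0,-0.22,0,0,0],
    [0,0,0,0,0,0],
  ],
)

```text
time: 7.32
ee_pos: [0.4686, 0.2369, 0.1122]
eef_rot: [-0.002, 0.976, 0.003, 0.217]
ft_force: [0.5, -0.2, -1.6]
width: 0.0111
grip_force: 49.9
```

```bash
python3 - <<'E'
from h import *
M=ori(.5,25)
step(now(),H((.468,.2360,.1125),M),N=1); print(now()[:3,3])
c,W=save('side','pics/s4.png')
a=cv2.imread('pics/s4.png')[130:280,190:350]; cv2.imwrite('pics/s4c.png',cv2.resize(a,None,fx=4,fy=4,interpolation=2))
B=W[130:280,190:350].reshape(-1,3); B=B[((B>(.5,.17,.07))&(B<(.7,.3,.175))).all(1)]
for z in np.arange(.09,.175,.008):
    K=B[abs(B[:,2]-z)<.004]; print(z.round(3),len(K),K.min(0).round(3)[:2],K.max(0).round(3)[:2])
E
```

```text
1 x [0.01, -0.02, -0.01, 0.02, 0.01, -0.03]
[0.46855961 0.23693619 0.11219103]
0.09 55 [0.546 0.173] [0.7   0.289]
0.098 54 [0.545 0.171] [0.699 0.287]
0.106 69 [0.503 0.172] [0.697 0.235]
0.114 88 [0.502 0.171] [0.699 0.235]
0.122 83 [0.51  0.173] [0.699 0.248]
0.13 52 [0.533 0.17 ] [0.699 0.267]
0.138 83 [0.532 0.173] [0.699 0.273]
0.146 136 [0.529 0.17 ] [0.699 0.271]
0.154 68 [0.53  0.173] [0.698 0.28 ]
0.162 345 [0.53 0.17] [0.7   0.284]
0.17 299 [0.529 0.17 ] [0.699 0.29 ]
```

View pics/s4c.png

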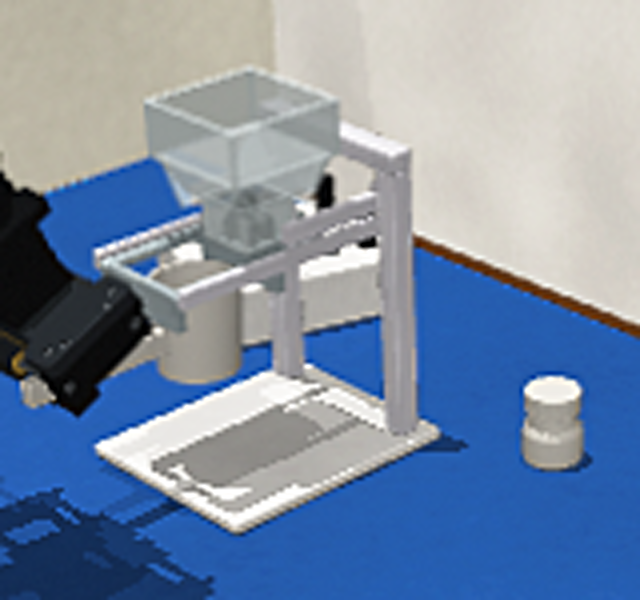

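The crop shows the rim up between the two lips, with nothing touching.

>>> carry_out(
  moves=[
    [-0.2,0,0.095,0,0,0],
    [-0.2,0,0.095,0,0,0],
    [-0.2,0,0.095,0,0,0],
    [-0.2,0,0.095,0,0,0],
    [-0.2,0,0.095,0,0,0],
    [-0.2,0,0.095,0,0,0],
    [0,0,0,0,0,0],
    [0,0,0,0,0,0],
    [0,0,0,0,0,0],
  ],
)

```text
time: 8.5
ee_pos: [0.5211, 0.2369, 0.1107]
eef_rot: [-0.003, 0.976, 0.002, 0.216]
ft_force: [0.9, 0.5, -2.1]
width: 0.0114
grip_force: 49.9
```

```bash
python3 - <<'E'
from h import *
print(now()[:3,3])
c,W=save('side','pics/s5.png');a=cv2.imread('pics/s5.png')[130:280,190:350]
d,V=save('scene','pics/s5b.png');b=cv2.imread('pics/s5b.png')[260:420,320:460]
cv2.imwrite('pics/s5c.png',np.hstack([cv2.resize(a,(400,375),interpolation=2),cv2.resize(b,(400,375),interpolation=2)]))
B=W[130:280,190:350].reshape(-1,3); B=B[((B>(.5,.2,.142))&(B<(.7,.28,.156))).all(1)]
print(np.sort(B[:,0])[:30].round(3))
E
```

```text
[0.52112448 0.23687025 0.11068076]
[0.577 0.577 0.578 0.578 0.578 0.58  0.581 0.608 0.608 0.61  0.611 0.612
 0.612 0.613 0.614 0.614 0.615 0.617 0.618 0.618 0.62  0.621 0.621 0.621
 0.622 0.622 0.622 0.623 0.623 0.625]
```

View pics/s5c.png

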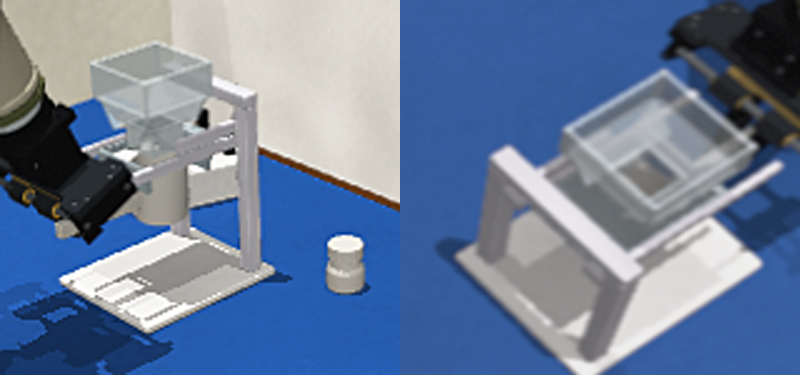

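Left, side: the cup is under the bin with the shutter about 47 mm open. Right, scene: the outlet at (645,165) looks emptied. I'll check depth through the outlet and the measured load.

```bash
python3 - <<'E'
from h import *
d,V=cam('scene')
for v in range(320,342,4): print([tuple(V[v,u].round(3)) for u in range(398,418,4)])
print(np.mean([ (cam('wrist'),read_state()['ft_force'])[1] for _ in range(6)],0))
b=d['pixels'][310:350,385:430,::-1]; cv2.imwrite('pics/o.png',cv2.resize(b,None,fx=10,fy=10,interpolation=2))
E
```

```text
[(np.float64(0.626), np.float64(0.209), np.float64(0.216)), (np.float64(0.615), np.float64(0.212), np.float64(0.206)), (np.float64(0.607), np.float64(0.215), np.float64(0.201)), (np.float64(0.603), np.float64(0.222), np.float64(0.207)), (np.float64(0.599), np.float64(0.228), np.float64(0.211))]
[(np.float64(0.627), np.float64(0.213), np.float64(0.205)), (np.float64(0.619), np.float64(0.217), np.float64(0.2)), (np.float64(0.609), np.float64(0.219), np.float64(0.193)), (np.float64(0.606), np.float64(0.227), np.float64(0.201)), (np.float64(0.602), np.float64(0.233), np.float64(0.204))]
[(np.float64(0.63), np.float64(0.217), np.float64(0.197)), (np.float64(0.618), np.float64(0.219), np.float64(0.184)), (np.float64(0.606), np.float64(0.22), np.float64(0.171)), (np.float64(0.609), np.float64(0.231), np.float64(0.192)), (np.float64(0.607), np.float64(0.239), np.float64(0.203))]
[(np.float64(0.628), np.float64(0.219), np.float64(0.178)), (np.float64(0.607), np.float64(0.214), np.float64(0.144)), (np.float64(0.604), np.float64(0.222), np.float64(0.152)), (np.float64(0.608), np.float64(0.233), np.float64(0.176)), (np.float64(0.609), np.float64(0.243), np.float64(0.193))]
[(np.float64(0.67), np.float64(0.249), np.float64(0.265)), (np.float64(0.608), np.float64(0.217), np.float64(0.13)), (np.float64(0.604), np.float64(0.225), np.float64(0.137)), (np.float64(0.602), np.float64(0.233), np.float64(0.148)), (np.float64(0.61), np.float64(0.247), np.float64(0.182))]
[(np.float64(0.674), np.float64(0.254), np.float64(0.261)), (np.float64(0.67), np.float64(0.26), np.float64(0.267)), (np.float64(0.603), np.float64(0.227), np.float64(0.12)), (np.float64(0.603), np.float64(0.236), np.float64(0.135)), (np.float64(0.625), np.float64(0.259), np.float64(0.204))]
[ 0.11767643  0.24707593 -1.89756088]
```

View pics/o.png

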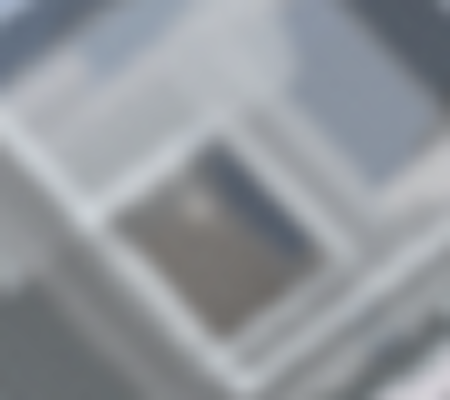

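The outlet is clear: looking through it I see only the cup's inner wall. Next I slide the shutter shut.

>>> carry_out(
  moves=[
    [0.17,0,-0.08,0,0,0],
    [0.17,0,-0.08,0,0,0],
    [0.17,0,-0.08,0,0,0],
    [0.17,0,-0.08,0,0,0],
    [0.17,0,-0.08,0,0,0],
    [0.17,0,-0.08,0,0,0],
    [0.17,0,-0.08,0,0,0],
    [0.17,0,-0.08,0,0,0],
    [0,0,0,0,0,0],
    [0,0,0,0,0,0],
  ],
)

```text
time: 10.2
ee_pos: [0.4613, 0.2364, 0.1111]
eef_rot: [-0.002, 0.976, 0.002, 0.217]
ft_force: [4.4, 0.3, -2.3]
width: 0.0119
grip_force: 50.0
```

```bash
cat > lip.py <<'E'
from h import *
print(now()[:3,3],read_state()['ft_force'].round(1))
c,W=cam('side')
B=W[130:280,190:350].reshape(-1,3); B=B[((B>(.5,.2,.142))&(B<(.7,.28,.156))).all(1)]
print(np.sort(B[:,0])[:16].round(3))
E
python3 lip.py
```

```text
[0.46125081 0.23644893 0.11109001] [ 4.4  0.3 -2.3]
[0.529 0.529 0.53  0.53  0.531 0.531 0.531 0.531 0.532 0.532 0.532 0.532
 0.532 0.532 0.532 0.532]
```

>>> carry_out(
  moves=[
    [-0.07,0,0.03,0,0,0],
    [-0.07,0,0.03,0,0,0],
    [0,0,0,0,0,0],
    [0.08,0,0.17,0,0,0],
    [0.08,0,0.17,0,0,0],
    [0.08,0,0.17,0,0,0],
    [0.06,0,0.13,0,0,0],
    [0,0,0,0,0,0],
  ],
)

```text
time: 11.25
ee_pos: [0.4668, 0.2362, 0.082]
eef_rot: [-0.003, 0.976, 0.002, 0.216]
ft_force: [-0.2, -0.0, -0.7]
width: 0.0119
grip_force: 50.0
```

```bash
python3 lip.py; python3 - <<'E'
from h import *
T=now(); a=H((.470,.04,.115),ori(0,25)); b=H((.497,-.197,.113),ori(-14.5,25))
step(T,a,N=15); step(a,b,N=18); c,W=save('scene','pics/s6.png')
K=W.reshape(-1,3)
E
```

```text
[0.46684688 0.23622809 0.08203115] [-0.2 -0.  -0.7]
[0.527 0.529 0.53  0.53  0.531 0.531 0.531 0.531 0.532 0.532 0.532 0.532
 0.532 0.532 0.532 0.532]
15 x [-0.03, -0.33, -0.05, 0.0, -0.0, 0.0]
18 x [-0.07, -0.32, 0.03, 0.04, -0.0, 0.09]
```

>>> carry_out(
  moves=[
    [0,-0.16,0,0,0,0],
    [0,-0.33,0,0,0,0],
    [0,-0.33,0,0,0,0],
    [0,-0.33,0,0,0,0],
    [0,-0.33,0,0,0,0],
    [0,-0.33,0,0,0,0],
    [0,-0.33,0,0,0,0],
    [0,-0.33,0,0,0,0],
    [-0.06,-0.33,-0.1,0,0,0],
    [-0.06,-0.33,-0.1,0,0,0],
    [-0.06,-0.33,-0.1,0,0,0],
    [-0.06,-0.33,-0.1,0,0,0],
    [-0.06,-0.33,-0.1,0,0,0],
    [-0.06,-0.33,-0.1,0,0,0],
    [-0.06,-0.33,-0.1,0,0,0],
    [-0.06,-0.2,-0.1,0,0,0],
    [0,0,0,0,0,0],
  ],
)

```text
time: 13.48
ee_pos: [0.4723, 0.0368, 0.1195]
eef_rot: [-0.002, 0.976, 0.002, 0.217]
ft_force: [0.0, 0.8, -2.2]
width: 0.0112
grip_force: 50.0
```

```bash
python3 - <<'E'
from h import *
step(now(),H((.497,-.197,.113),ori(-14.5,25)),N=18); cupfit()
E
```

```text
18 x [-0.06, -0.32, 0.04, 0.04, -0.0, 0.09]
scene axis [0.5811 0.037 ] r 0.031 zrim 0.1586 0.1615 slope [ 0.012 -0.015] dist 0.1088 yaw -0.15 toolyaw 0.33 tcpz 0.1193
side axis [0.5798 0.0355] r 0.0311 zrim 0.1551 0.1577 slope [-0.013  0.011] dist 0.1077 yaw -1.04 toolyaw 0.36 tcpz 0.1191
```

>>> carry_out(
  moves=[
    [-0.03,-0.16,0.02,0.02,0,0.04],
    [-0.06,-0.32,0.03,0.04,0,0.09],
    [-0.06,-0.32,0.03,0.04,0,0.09],
    [-0.06,-0.32,0.03,0.04,0,0.09],
    [-0.06,-0.32,0.03,0.04,0,0.09],
    [-0.06,-0.32,0.03,0.04,0,0.09],
    [-0.06,-0.32,0.03,0.04,0,0.09],
    [-0.06,-0.32,0.03,0.04,0,0.09],
    [-0.06,-0.32,0.03,0.04,0,0.09],
    [-0.06,-0.32,0.03,0.04,0,0.09],
    [-0.06,-0.32,0.03,0.04,0,0.09],
    [-0.06,-0.32,0.03,0.04,0,0.09],
    [-0.06,-0.32,0.03,0.04,0,0.09],
    [-0.06,-0.32,0.03,0.04,0,0.09],
    [-0.06,-0.32,0.03,0.04,0,0.09],
    [-0.06,-0.32,0.03,0.04,0,0.09],
    [-0.06,-0.32,0.03,0.04,0,0.09],
    [-0.06,-0.32,0.03,0.04,0,0.09],
    [-0.03,-0.16,0.02,0.02,0,0.05],
    [0,0,0,0,0,0],
  ],
)

```text
time: 16.08
ee_pos: [0.4948, -0.1969, 0.1162]
eef_rot: [0.119, 0.969, -0.022, 0.214]
ft_force: [-0.2, 0.0, -1.2]
width: 0.0118
grip_force: 50.0
```

```bash
python3 - <<'E'
from h import *
T=now();a=H((.497,-.197,.081),ori(-14.5,25)); step(T,a,N=4); cupfit()
c,W=save('scene','pics/s7.png')
v=W.reshape(-1,3); 
b=cv2.imread('pics/s7.png')[180:300,220:380]; cv2.imwrite('pics/s7c.png',cv2.resize(b,None,fx=4,fy=4,interpolation=2))
E
```

```text
4 x [0.08, 0.0, 0.21, 0.02, -0.0, 0.01]
scene axis [ 0.5998 -0.2231] r 0.031 zrim 0.1549 0.1573 slope [0.009 0.001] dist 0.1083 yaw -14.25 toolyaw -13.84 tcpz 0.1162
side axis [ 0.5989 -0.2244] r 0.031 zrim 0.1521 0.1546 slope [-0.002  0.008] dist 0.1078 yaw -15.16 toolyaw -13.81 tcpz 0.1162
```

View pics/s7c.png

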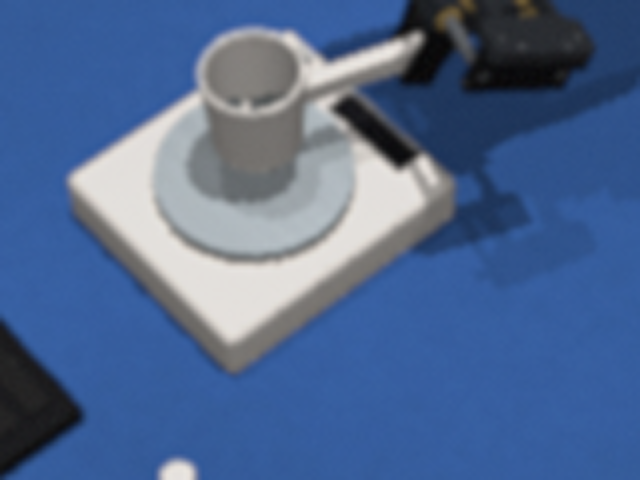

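The crop shows the cup upright above the pan centre (250,170), with dark rollers on its floor.

>>> carry_out(
  moves=[
    [0.07,0,0.19,0.02,0,0.01],
    [0.07,0,0.19,0.02,0,0.01],
    [0.07,0,0.19,0,0,0],
    [0.05,0,0.11,0,0,0],
    [0,0,0,0,0,0],
    [0,0,0,0,0,0],
  ],
)

```text
time: 16.98
ee_pos: [0.497, -0.1969, 0.0874]
eef_rot: [0.12, 0.969, -0.025, 0.214]
ft_force: [0.1, -0.2, -1.9]
width: 0.0118
grip_force: 50.0
```

>>> carry_out(
  moves=[
    [0.02,0,0.04,0,0,0],
    [0.02,0,0.04,0,0,0],
    [0,0,0,0,0,0],
  ],
)

```text
time: 17.35
ee_pos: [0.4967, -0.1968, 0.0835]
eef_rot: [0.12, 0.969, -0.025, 0.214]
ft_force: [-0.1, 1.2, -1.9]
width: 0.0114
grip_force: 50.0
```

>>> carry_out(
  moves=[
    [0.02,0,0.04,0,0,0],
    [0,0,0,0,0,0],
    [0,0,0,0,0,0],
  ],
)

```text
time: 17.73
ee_pos: [0.4967, -0.1968, 0.0819]
eef_rot: [0.12, 0.969, -0.025, 0.214]
ft_force: [-0.7, 0.2, -2.0]
width: 0.0118
grip_force: 50.0
```

>>> carry_out(
  moves=[
    [0.01,0,0.02,0,0,0],
    [0,0,0,0,0,0],
    [0,0,0,0,0,0],
  ],
)

```text
time: 18.1
ee_pos: [0.4968, -0.1968, 0.0811]
eef_rot: [0.12, 0.969, -0.025, 0.214]
ft_force: [-0.2, 0.1, -0.5]
width: 0.0118
grip_force: 50.0
```

```bash
python3 - <<'E'
from h import *
print(read_state()['ft_force']); cupfit()
E
```

```text
[-0.21052271  0.12349271 -0.53654065]
scene axis [ 0.6017 -0.2237] r 0.0312 zrim 0.1199 0.1223 slope [-0.01   0.015] dist 0.1083 yaw -14.37 toolyaw -14.12 tcpz 0.0811
side axis [ 0.6004 -0.2251] r 0.0311 zrim 0.1177 0.1198 slope [-0.01  -0.011] dist 0.1074 yaw -15.28 toolyaw -14.11 tcpz 0.0811
```

>>> carry_out(
  moves=[
    [0.01,0,0.02,0,0,0],
    [0,0,0,0,0,0],
    [0,0,0,0,0,0],
  ],
)

```text
time: 18.58
ee_pos: [0.4968, -0.1968, 0.0802]
eef_rot: [0.12, 0.969, -0.025, 0.214]
ft_force: [-2.3, 1.1, 2.9]
width: 0.0115
grip_force: 50.0
```

>>> carry_out(
  moves=[
    [0,0,0,0,0,0],
    [0,0,0,0,0,0],
  ],
  force=4,
)

```text
time: 18.82
ee_pos: [0.4967, -0.1968, 0.0801]
eef_rot: [0.12, 0.969, -0.025, 0.214]
ft_force: [-1.1, -0.6, 0.9]
width: 0.0123
grip_force: 4.0
```

>>> carry_out(
  moves=[
    [0,0,0,0,0,0],
    [0,0,0,0,0,0],
    [0,0,0,0,0,0],
    [0,0,0,0,0,0],
    [0,0,-0.3,0,0,0],
    [0,0,-0.6,0,0,0],
    [0,0,-0.8,0,0,0],
    [0,0,-0.8,0,0,0],
    [0,0,-0.5,0,0,0],
    [0,0,0,0,0,0],
    [0,0,0,0,0,0],
  ],
  fingers=60,
)

```text
time: 20.2
ee_pos: [0.4475, -0.1848, 0.1882]
eef_rot: [0.12, 0.969, -0.025, 0.214]
ft_force: [-0.8, 0.0, 0.6]
width: 0.0598
grip_force: 0.0
```

```bash
python3 - <<'E'
from h import *
def circ(n):
    c,W=save(n,f'pics/e_{n}.png'); B=W.reshape(-1,3); K=B[((B>(.55,-.28,.114))&(B<(.66,-.17,.126))).all(1)]
    s=np.linalg.lstsq(np.c_[2*K[:,:2],np.ones(len(K))],(K[:,:2]**2).sum(1),rcond=None)[0]
    print(n,s[:2],np.percentile(K[:,2],98),np.linalg.lstsq(np.c_[K[:,:2],np.ones(len(K))],K[:,2],rcond=None)[0])
circ('scene');circ('side')
b=cv2.imread('pics/e_scene.png')[170:290,220:380]; d=cv2.imread('pics/e_side.png')[130:370,180:440]
cv2.imwrite('pics/e.png',np.hstack([cv2.resize(b,(400,300),interpolation=2),cv2.resize(d,(325,300),interpolation=2)]))
E
python3 lip.py
```

```text
scene [ 0.60148402 -0.22333815] 0.12414384447096032 [ 0.01096094 -0.00078129  0.11241659]
side [ 0.60018344 -0.22515362] 0.12102461618500886 [ 0.00408671 -0.00436467  0.11413769]
[ 0.4473122  -0.1847564   0.18783913] [ 0.   0.3 -0.9]
[0.529 0.53  0.53  0.531 0.531 0.531 0.531 0.531 0.531 0.531 0.531 0.531
 0.531 0.531 0.532 0.532]
```

View pics/e.png

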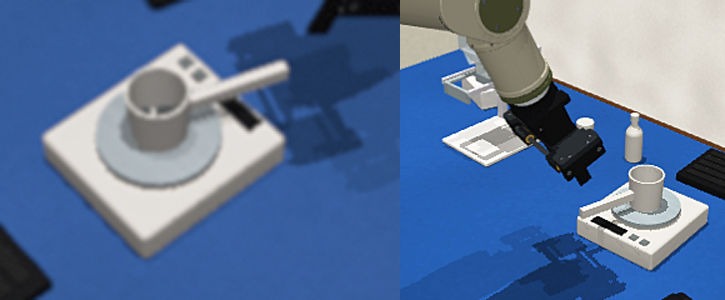

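The cup stands upright on the pan at (160,110) with the rollers inside, and the gripper is clear.

```bash
python3 -c "
from bench import r
print(r.close_job())"
```

```text
the job is handed in; nothing more can be done
None
```

The job is handed in (no verdict was returned): the camera checks show the cup upright on the scale pan with rollers in it (I saw the hopper outlet empty but didn't count all five), the shutter shut, and the gripper clear.

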